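# Pack the lesson tray, leave the clear bottles

### The arm

A 7-joint arm with a two-finger parallel gripper is mounted at the origin on the work surface. World frame = base frame: x ahead of the robot, y to its left, z up, the work surface at z = 0. Lengths are in mm, angles in rad, forces in N, time in s.
With the tool pointing down it reaches from about 350 to 775 mm from the base axis. Payload 3.1 kg.
Tool frame: the origin (TCP) lies midway between the tips of the shut fingers; the grasp point (between the pads) lies bot.grip_depth behind it (bot.grip_depth is the distance from the TCP to the grasp point, in mm); z points along the fingers, y is the line along which they close (so a half turn about z gives the same grasp; the last joint's range is limited). The gripper opens to 85 mm and grips with 20 to 120 N. Pads are 22 mm wide; open, the fingers measure 114 mm over their backs; the gripper's body (76 mm by 85 mm) begins 54 mm behind the grasp point. The pads swing forward as they close: fully open they stand 13 mm farther back than shut.
Start: joints at [1.29, 0.311, 0.014, 1.512, -0.004, 1.319, -0.027], TCP at [130.128, -534.401, 231.304] pointing down, gripper open.
Joint ranges: [-2.7, 2.7], [-0.3, 1.91], [-1.27, 1.3], [0.12, 2.57], [-1.44, 4.58], [0.2, 2.03], [-3.05, 3.05]. Speed limits (rad/s): [2.79, 2.79, 3.14, 3.14, 3.14, 3.14, 3.14].

### API

Orientations are given as a rotation vector (axis times angle).
In Python, from bench import state, snapshot, get_calibration, bot gives the robot as it stands.
- The arm moves only by the shell command python3 -m creep 'ROWS' [OPENING] [FORCE]. ROWS is JSON, a list that holds one entry, the list of rows, each a list of 6 numbers: the shift along the tool's x, y, z as a fraction of full scale, then the turn, a rotation vector about the tool's x, y, z as a fraction of full scale. A call has 1 to 12 rows; each row is the pose to reach, as a shift and turn from the pose commanded when the call began, along the tool's axes at that moment; what a row does not reach only later rows make up. Full scale, the value 1, is 0.25 m for a shift and 120 degrees for a turn. A row lasts 1/8 s, in which the tool goes at most 62.5 mm and 10.7 degrees, less where a joint would pass 70% of its speed; a pose out of reach is approached as far as the arm can. A call with a number of a shift or a turn outside -1 to 1 is refused whole. A call with a gripper value outside its range is refused whole. OPENING is the closure in counts, from 0 (fully open) to 255 (shut), set as the call begins (- or left out, the last holds). The fingers move at their own pace and stop on an object; FORCE is the grip in N (left out, the last holds). Time passes only in rows, so rows that repeat a pose let the fingers close. It gives the time, the measured TCP pose, the force, the opening and the grip force at its end, in the units of the state.
- state(): the state, without advancing time (a new reading comes with each control period).
- snapshot(name): name is "scene" or "side" or "wrist"; returns the picture (420x560x3 uint8, red, green, blue); there is no depth.
- get_calibration(name): a dict with "fx", "fy", "cx", "cy" (pixels), "distortion" ([k1, k2, p1, p2, k3] as OpenCV has them; the pictures are not rectified), "T" (4x4, takes a point from camera to world coordinates); the wrist camera has in their place "hand_eye" (4x4, takes a point from camera to tool coordinates, whose origin is the TCP and whose axes are the flange's). Camera axes: x right, y down, z forward; pixel columns grow to the right and rows downward; lengths in mm; the calibration is good to about 2 mm. A picture is of the moment at which its call begins: read the wrist's pose just before it. get_calibration takes no time and is no camera call.
- bot.sign_off(): hands the job in; it is judged then, once.
The state is a dict: "time_s": time; "joints": joint angles; "dq": joint speeds; "joint_torque": joint torques, N m; "tcp_pos": TCP position; "tool_rot": TCP orientation; "ft_force": force on the tool from outside, world axes, zero at the start; "wrist_torque": the same for the moment, N m; "opening": finger opening in mm; "gripper_force": force on a finger pad.
Only numpy, scipy, OpenCV 4.12 (cv2) and the standard library are available. Lean on these libraries where they do the work, as an engineer would, in place of code of your own. Each camera call takes 0.05 s, during which the arm holds its last target. There are 200 camera calls.

### The job

Pack the dark grey tray for the next lesson: stand each of the two brown bottles in the bay whose mat has the colour of its cap, lay the green slide box flat in the bay with the green mat, and set the brass tin upright in the middle of the slide box's top. Leave the two clear glass bottles standing where they are.

Things in the scene. Friction and masses are not known exactly. Their poses are not given: they have to be found in the camera images.
- tray: Dark grey shallow tray, fixed to the bench, 84 mm (its x) by 316 mm (its y), walls 4 mm thick, rim and dividers 16 mm above the bench. Two dividers make three equal bays in a row along y, centres at y = -104, 0 and +104 mm, each 76 mm (x) by about 99 mm (y) inside, its floor covered by a coloured mat. Origin: centre of its underside, on the bench; z up.
- mat_red: Red mat, fixed, 2 mm thick, covering the whole floor of one of the tray's three bays (74 by 97.5 mm; which bay varies). Origin: centre of its underside, which is 4 mm above the bench; its top, on which things stand, is 6 mm above the bench. Its axes are parallel to the tray's.
- mat_blue: Blue mat, fixed, 2 mm thick, covering the whole floor of one of the tray's three bays (74 by 97.5 mm; which bay varies). Origin: centre of its underside, which is 4 mm above the bench; its top, on which things stand, is 6 mm above the bench. Its axes are parallel to the tray's.
- mat_green: Green mat, fixed, 2 mm thick, covering the whole floor of one of the tray's three bays (74 by 97.5 mm; which bay varies). Origin: centre of its underside, which is 4 mm above the bench; its top, on which things stand, is 6 mm above the bench. Its axes are parallel to the tray's.
- amber_red: Brown (amber) glass bottle with a red cap: belongs in the tray. Round bottle 44 mm in diameter and 90 mm high: straight body up to 56 mm, then a shoulder narrowing to a 24 mm neck, screw cap 29 mm in diameter from 72 to 90 mm; white blank paper label round the body; 70 to 140 g. Origin: centre of its underside; z up through the cap. It starts upright, free-standing on the bench.
- amber_blue: Brown (amber) glass bottle with a blue cap: belongs in the tray. Round bottle 44 mm in diameter and 90 mm high: straight body up to 56 mm, then a shoulder narrowing to a 24 mm neck, screw cap 29 mm in diameter from 72 to 90 mm; white blank paper label round the body; 70 to 140 g. Origin: centre of its underside; z up through the cap. It starts upright, free-standing on the bench.
- clear_red: Look-alike: clear colourless glass bottle with a red cap, does not belong in the tray. Round bottle 44 mm in diameter and 90 mm high: straight body up to 56 mm, then a shoulder narrowing to a 24 mm neck, screw cap 29 mm in diameter from 72 to 90 mm; white blank paper label round the body; 70 to 140 g. Origin: centre of its underside; z up through the cap. It starts upright, free-standing on the bench.
- clear_blue: Look-alike: clear colourless glass bottle with a blue cap, does not belong in the tray. Round bottle 44 mm in diameter and 90 mm high: straight body up to 56 mm, then a shoulder narrowing to a 24 mm neck, screw cap 29 mm in diameter from 72 to 90 mm; white blank paper label round the body; 70 to 140 g. Origin: centre of its underside; z up through the cap. It starts upright, free-standing on the bench.
- slide_box: Green plastic microscope-slide box, closed, with a dark seam and clasp: 56 mm (its x) by 84 mm (its y) by 42 mm high, 105 to 210 g. It fits its bay only with its long side (y) along the tray's y, either way round. Gripped across its 56 mm in the upper half of its height, the fingers stay clear of the tray's rim. Origin: centre of its underside; z up; flat top at 42 mm. It starts flat on the bench, y within 0.5 rad of the world's y.
- tin: Closed round brass-coloured tin, 50 mm in diameter, 32 mm high, 56 to 112 g. Origin: centre of its underside; z up. It starts flat on the bench.
Not all that is in view belongs to the job. Of the things shaped like the slide_box, the green one is meant.

How it is judged (in metres and radians):
At the end, for the whole second after the job is handed in: Each brown bottle upright in the bay matching its cap (35 mm from mat centre); slide box flat on the green mat (20 mm, 0.3 rad off the tray); tin upright on the box, centres within 15 mm; clear bottles upright within 25 mm of their start; all at rest (horizontal distance between amber_red and mat_red below 0.035 m and z of amber_red in the frame of mat_red between -0.002 and 0.006 m and angle between each of amber_red, amber_blue, slide_box, tin's own z axis and vertical below 0.1 rad and linear speed of each of amber_red, amber_blue, slide_box, tin, clear_red, clear_blue below 0.02 m/s and angular speed of each of amber_red, amber_blue, slide_box, tin below 0.2 rad/s and horizontal distance between amber_blue and mat_blue below 0.035 m and z of amber_blue in the frame of mat_blue between -0.002 and 0.006 m and horizontal distance between slide_box and mat_green below 0.02 m and z of slide_box in the frame of mat_green between -0.002 and 0.006 m and angle between the y axis of slide_box and the y axis of tray, either way round below 0.3 rad and horizontal distance between tin and slide_box below 0.015 m and z of tin in the frame of slide_box between 0.038 and 0.046 m and distance of each of clear_red, clear_blue from where it was at the start of the episode below 0.025 m and angle between each of clear_red, clear_blue's own z axis and vertical below 0.2 rad); the robot touches nothing.
It fails at once if the clear bottle with the red cap is shifted more than 25 mm or tipped (distance of clear_red from where it was at the start of the episode above 0.025 m or angle between clear_red's own z axis and vertical above 0.35 rad).
It fails at once if the clear bottle with the blue cap is shifted more than 25 mm or tipped (distance of clear_blue from where it was at the start of the episode above 0.025 m or angle between clear_blue's own z axis and vertical above 0.35 rad).
It also fails if it takes over 128 s, if anything falls off the work surface, if the arm or the gripper's body presses on something with over 40 N, if the wrist force passes 120 N, or if a joint passes its speed limit or range.

## Working session

There is one attempt and no reset: what is moved stays moved. The work goes in short steps, Python scripts to look and compute and a shell command to move; the robot and the scene stay as the last step left them, time stands still between calls to the robot, and variables do not carry over. Pictures are saved under pics/ and viewed, at most 14 in all, crops included, and the job is handed in when it is done.

```bash
ls; mkdir -p pics; python3 - <<'E'
from bench import state, snapshot, get_calibration, bot
import cv2,numpy as np
s=state();print(s['time_s'],s['tcp_pos'],s['tool_rot'],s['opening'],bot.grip_depth)
for n in ['scene','side','wrist']:
    im=snapshot(n);cv2.imwrite(f'pics/{n}0.png',im[:,:,::-1]);c=get_calibration(n)
    print(n,{k:np.round(v,3).tolist() for k,v in c.items()})
E
```

```text
pics
0.0 [ 129.94795166 -533.66130988  230.19372115] [-3.11682866e+00 -3.74136026e-01  6.15430985e-04] 85.69351968868537 18.700000000000003
scene {'fx': 422.405, 'fy': 422.405, 'cx': 279.359, 'cy': 203.826, 'distortion': [-0.097, 0.0, 0.0, 0.0, 0.0], 'T': [[-0.009, 0.574, -0.819, 1314.034], [1.0, -0.011, -0.019, 23.962], [-0.02, -0.819, -0.574, 581.659], [0.0, 0.0, 0.0, 1.0]]}
side {'fx': 464.19, 'fy': 464.19, 'cx': 285.73, 'cy': 216.735, 'distortion': [-0.116, 0.0, 0.0, 0.0, 0.0], 'T': [[-0.999, 0.002, 0.036, 529.052], [-0.028, 0.566, -0.824, 1051.551], [-0.023, -0.824, -0.566, 751.149], [0.0, 0.0, 0.0, 1.0]]}
wrist {'fx': 378.238, 'fy': 378.238, 'cx': 279.227, 'cy': 214.648, 'distortion': [-0.066, 0.0, 0.0, 0.0, 0.0], 'hand_eye': [[0.0, -0.958, -0.288, 73.404], [1.0, 0.0, 0.0, -1.065], [-0.0, -0.288, 0.958, -143.322], [0.0, 0.0, 0.0, 1.0]]}
```

View pics/scene0.png

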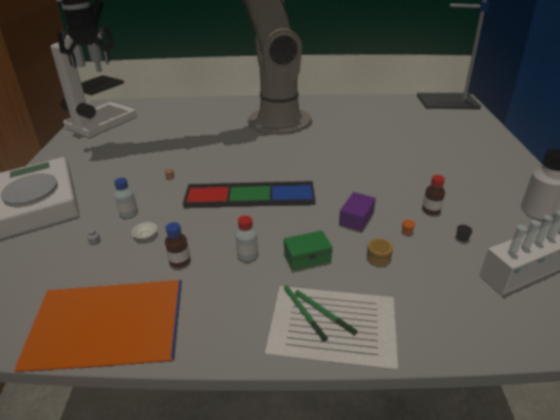

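View pics/side0.png

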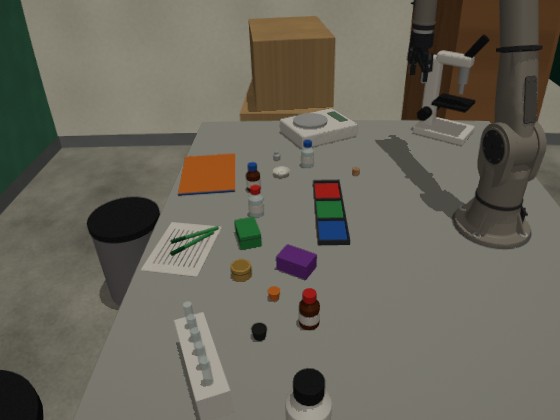

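Scene view, what could be mistaken for what:
- **Red caps:** amber_red is brown at (434,195). clear_red is clear at (246,240).
- **Blue caps:** amber_blue is brown at (177,245). clear_blue is clear at (124,198).
- **Boxes:** the green one is at (308,250). The purple one at (358,211) is a decoy.
- **Tin:** brass at (380,253). The orange cap at (408,227) is not it.
- **Mats:** red (208,195), green (250,194), blue (293,193).

In the side view, amber_red is at (309,310), amber_blue (253,178), the green box (248,232) and the tin (241,270).

```bash
cat > h.py <<'E'
import cv2,numpy as np
from bench import state,snapshot,get_calibration
from scipy.spatial.transform import Rotation as R
def camT(n,s=None):
    c=get_calibration(n)
    if n!='wrist': return c,np.array(c['T'])
    s=s or state();T=np.eye(4);T[:3,:3]=R.from_rotvec(s['tool_rot']).as_matrix();T[:3,3]=s['tcp_pos']
    return c,T@np.array(c['hand_eye'])
def ray(n,px,CT=None):
    c,T=CT or camT(n)
    K=np.array([[c['fx'],0,c['cx']],[0,c['fy'],c['cy']],[0,0,1]])
    u=cv2.undistortPoints(np.array(px,float).reshape(-1,1,2),K,np.array(c['distortion']))[:,0]
    d=np.c_[u,np.ones(len(u))]@T[:3,:3].T
    return T[:3,3],d/np.linalg.norm(d,axis=1,keepdims=True)
def plane(n,px,z,CT=None):
    o,d=ray(n,px,CT);return o+d*((z-o[2])/d[:,2])[:,None]
def tri(rs): # list of (o,d): point, rms gap
    A=sum(np.eye(3)-np.outer(d,d) for o,d in rs);b=sum((np.eye(3)-np.outer(d,d))@o for o,d in rs)
    p=np.linalg.solve(A,b);return p,max(np.linalg.norm((np.eye(3)-np.outer(d,d))@(p-o)) for o,d in rs)
HUE=dict(red=[(0,7),(173,180)],blue=[(105,130)],green=[(50,85)],brass=[(14,30)],dark=[])
def blob(im,col,seed,r=30,smin=110,vmin=40):
    h=cv2.cvtColor(im,cv2.COLOR_RGB2HSV);m=np.zeros(h.shape[:2],np.uint8)
    for a,b in HUE[col]: m|=cv2.inRange(h,(a,smin,vmin),(b,255,255))
    w=np.zeros_like(m);x,y=map(int,seed);w[max(0,y-r):y+r,max(0,x-r):x+r]=255;m&=w
    n,l,st,ce=cv2.connectedComponentsWithStats(m)
    if n<2:return None
    i=1+np.argmax(st[1:,4]);return ce[i],st[i],(l==i).astype(np.uint8)
def goal(xyz,s=None):
    "shift to xyz in tool axes /250"
    s=s or state();return np.round(R.from_rotvec(s['tool_rot']).inv().apply(np.array(xyz)-s['tcp_pos'])/250,3)
E
python3 - <<'E'
from h import *
I={n:cv2.imread(f'pics/{n}0.png')[:,:,::-1].copy() for n in('scene','side')}
S={'amber_red':('red',(437,183),(309,296),14),'amber_blue':('blue',(174,230),(252,168),12),'clear_red':('red',(245,224),(256,190),12),'clear_blue':('blue',(121,184),(307,144),12),
'box':('green',(308,250),(248,232),32),'tin':('brass',(380,253),(241,270),16),'mred':('red',(208,195),(327,191),24),'mgreen':('green',(250,194),(329,210),22),'mblue':('blue',(293,193),(332,230),24)}
for k,(c,a,b,r) in S.items():
    A=blob(I['scene'],c,a,r);B=blob(I['side'],c,b,r)
    if A is None or B is None: print(k,A is None,B is None);continue
    (o,d),(o2,d2)=ray('scene',A[0]),ray('side',B[0]);p,g=tri([(o,d[0]),(o2,d2[0])])
    print(k,p.round(),round(g,1),A[1][2:],B[1][2:])
cr=np.hstack([cv2.resize(I['scene'][y-40:y+40,x-40:x+40],(200,200),interpolation=2) for x,y in[(434,195),(177,245),(308,250),(380,253)]])
cv2.imwrite('pics/crop.png',cr[:,:,::-1])
E
```

```text
amber_red [516. 361.  80.] 0.6 [ 13  14 149] [ 15  16 191]
amber_blue [ 682. -197.   81.] 1.0 [ 13  14 133] [ 9 10 72]
clear_red [663. -59.  82.] 0.3 [ 14  15 176] [12 10 95]
clear_blue [ 512. -356.   82.] 0.8 [11 11 80] [ 8  8 53]
box [671.  65.  27.] 4.8 [ 46  25 771] [ 26  33 649]
tin [678. 207.  17.] 0.0 [ 24  26 524] [ 21  23 394]
mred [ 454. -171.   10.] 0.9 [ 43  17 635] [ 27  16 399]
mgreen [451. -68.  10.] 0.6 [ 40  14 504] [ 28  18 451]
mblue [449.  35.  10.] 0.1 [ 41  15 556] [ 30  20 551]
```

View pics/crop.png

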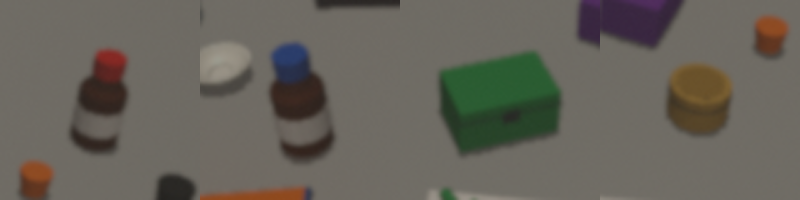

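The crops confirm the picks: both chosen bottles are brown, one with a red cap and one with a blue cap. The box is green with a clasp and the tin is brass. Heights and spacings match the text (caps about 81, mats 103 apart), so I'll move and look closer on the way.

```bash
python3 -m creep '[[[0.3,-0.2,-0.03,0,0,-0.09],[0.5,-0.3,-0.05,0,0,-0.18],[0.7,-0.4,-0.08,0,0,-0.27],[0.98,-0.6,-0.08,0,0,-0.36],[0.98,-0.6,-0.08,0,0,-0.45],[0.98,-0.6,-0.08,0,0,-0.54],[0.98,-0.6,-0.08,0,0,-0.635],[0.98,-0.6,-0.08,0,0,-0.635],[0.98,-0.6,-0.08,0,0,-0.635]]]'; python3 -c "
from h import *
print(goal([600,10,250]))"
```

```text
time_s: 1.27
tcp_pos: [332.4, -330.7, 251.1]
tool_rot: [-2.226, -2.216, -0.0]
ft_force: [-0.1, -0.0, -0.2]
opening: 85.5
gripper_force: 0.0
[1.368 1.064 0.005]
```

```bash
python3 -m creep '[[[0.2,0.16,0,0,0,0],[0.4,0.32,0,0,0,0],[0.65,0.52,0,0,0,0],[0.9,0.72,0,0,0,0],[0.9,0.72,0,0,0,0],[0.9,0.72,0,0,0,0]]]' ; python3 - <<'E'
from h import *
import pickle
s=state();im=snapshot('wrist');cv2.imwrite('pics/w1.png',im[:,:,::-1]);pickle.dump(s,open('w1.pkl','wb'))
E
python3 -m creep '[[[0.2,0.2,0,0,0,0],[0.4,0.4,0,0,0,0],[0.6,0.5,0,0,0,0],[0.6,0.5,0,0,0,0],[0.6,0.5,0,0,0,0],[0.6,0.5,0,0,0,0]]]'; python3 - <<'E'
from h import *
import pickle
s=state();im=snapshot('wrist');cv2.imwrite('pics/w2.png',im[:,:,::-1]);pickle.dump(s,open('w2.pkl','wb'))
a=cv2.imread('pics/w1.png');b=cv2.imread('pics/w2.png');cv2.imwrite('pics/w12.png',cv2.resize(np.hstack([a,b]),(800,300)))
E
```

```text
time_s: 2.02
tcp_pos: [514.6, -101.7, 251.1]
tool_rot: [-2.216, -2.225, -0.004]
ft_force: [-0.1, -0.9, -0.1]
opening: 85.2
gripper_force: 0.0
time_s: 2.82
tcp_pos: [638.2, 39.9, 251.4]
tool_rot: [2.228, 2.212, -0.003]
ft_force: [0.0, -0.1, -0.9]
opening: 85.4
gripper_force: 0.0
```

View pics/w12.png

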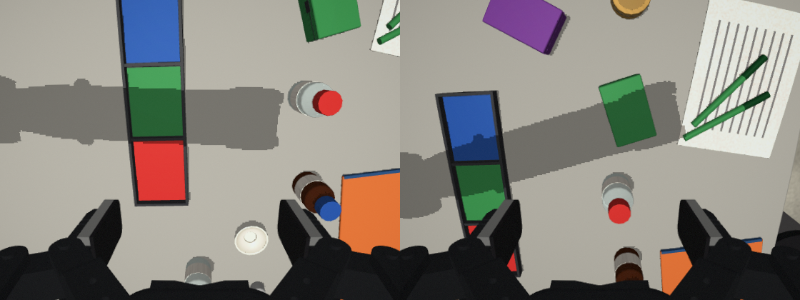

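w1 (left) shows the green mat at scaled (155,100), the red mat at (160,170), and clear_red at (320,100). amber_blue is at (320,200). w2 (right) shows the whole green box at scaled (627,110) with the purple decoy at (525,20). clear_red is at (618,200) and the blue mat at (470,127).

```bash
python3 - <<'E'
from h import *
import pickle
s=[pickle.load(open(f'w{i}.pkl','rb')) for i in(1,2)];I=[cv2.imread(f'pics/w{i}.png')[:,:,::-1].copy() for i in(1,2)]
CT=[camT('wrist',x) for x in s]
q=1.4
def rect(i,col,seed,r,z):
    b=blob(I[i],col,(seed[0]*q,seed[1]*q),r,90,25);c=cv2.findContours(b[2],0,2)[0];c=max(c,key=cv2.contourArea)
    rc=cv2.boxPoints(cv2.minAreaRect(c));P=plane('wrist',rc,z,CT[i]);m=P.mean(0)
    e=[P[1]-P[0],P[2]-P[1]];L=[np.linalg.norm(v) for v in e];v=e[int(np.argmax(L))];v=v*np.sign(v[1])
    print(col,i,m.round(1),np.round(L,1),'yaw of long',round(np.arctan2(-v[0],v[1]),3),b[0].round());return rc.mean(0)
g1=rect(0,'green',(155,100),75,6);g2=rect(1,'green',(480-400,190),60,6)
rect(0,'red',(160,170),75,6);rect(1,'blue',(470-400,127),75,6)
b2=rect(1,'green',(627-400,110),62,42)
o,d=ray('wrist',g1,CT[0]);o2,d2=ray('wrist',g2,CT[1]);print('tri matg',tri([(o,d[0]),(o2,d2[0])]))
# box top corners from scene vs wrist rect centre: extreme pts of the scene top face via green bright threshold
sc=cv2.imread('pics/scene0.png')[:,:,::-1].copy();B=blob(sc,'green',(308,250),34);
hsv=cv2.cvtColor(sc,cv2.COLOR_RGB2HSV);v=hsv[...,2];t=cv2.threshold(v[B[2]>0].reshape(-1,1),0,255,cv2.THRESH_OTSU)[0]
m=((v>t)&(B[2]>0)).astype(np.uint8);c=max(cv2.findContours(m,0,2)[0],key=cv2.contourArea);M=cv2.moments(c);ps=(M['m10']/M['m00'],M['m01']/M['m00'])
o,d=ray('scene',ps);o2,d2=ray('wrist',b2,CT[1]);print('tri box top',tri([(o,d[0]),(o2,d2[0])]),ps,cv2.contourArea(c))
print(state()['tcp_pos'])
E
```

```text
green 0 [450.4 -68.3   6. ] [74.6 98.9] yaw of long 0.029 [217. 141.]
green 1 [448.4 -66.9   6. ] [72.2 98.1] yaw of long 0.023 [112. 265.]
red 0 [ 453.  -172.5    6. ] [74.9 98.7] yaw of long 0.025 [224. 238.]
blue 1 [445.9  35.4   6. ] [ 72.5 103.5] yaw of long 0.02 [100. 178.]
green 1 [675.7  64.9  42. ] [54.5 84.6] yaw of long 0.339 [319. 154.]
tri matg (array([449.58774004, -66.03650868,   5.3175723 ]), np.float64(1.1672295257027072))
tri box top (array([675.47592991,  63.95445147,  38.55622692]), np.float64(1.7579171748662004)) (307.0669895076675, 242.926284638149) 619.5
[638.17328196  40.12353956 251.54930504]
```

```bash
python3 -m creep '[[[0.05,0.08,0.1,0,0,-0.08],[0.1,0.148,0.3,0,0,-0.165],[0.1,0.148,0.5,0,0,-0.165],[0.1,0.148,0.65,0,0,-0.165],[0.1,0.148,0.75,0,0,-0.165],[0.1,0.148,0.8,0,0,-0.165],[0.1,0.148,0.86,0,0,-0.165],[0.1,0.148,0.92,0,0,-0.165],[0.1,0.148,0.966,0,0,-0.165],[0.1,0.148,0.966,0,0,-0.165]]]' 0 40 && python3 -m creep '[[[0,0,0,0,0,0],[0,0,0,0,0,0],[0,0,0,0,0,0],[0,0,0,0,0,0],[0,0,0,0,0,0],[0,0,0,0,0,0],[0,0,0,0,0,0],[0,0,0,0,0,0]]]' 255 40; python3 -c "
from h import *
im=snapshot('wrist');cv2.imwrite('pics/w3.png',im[:,:,::-1])"
```

```text
time_s: 4.12
tcp_pos: [674.6, 68.5, 8.5]
tool_rot: [-1.808, -2.567, 0.003]
ft_force: [0.7, 0.1, 1.0]
opening: 85.6
gripper_force: 0.0
time_s: 5.12
tcp_pos: [676.4, 68.9, 10.9]
tool_rot: [1.808, 2.567, 0.003]
ft_force: [-0.1, 0.6, 5.8]
opening: 55.6
gripper_force: 43.5
```

View pics/w3.png

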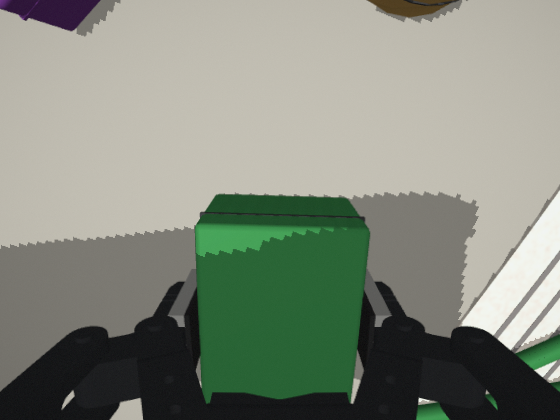

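w3 shows the green box squarely between the pads (opening 55.6, as expected). Lifting it over to the tray.

```bash
python3 -m creep '[[[0,0,-0.15,0,0,0],[0,0,-0.35,0,0,0],[0,-0.1,-0.5,0,0,0],[-0.05,-0.3,-0.5,0,0,0.05],[-0.1,-0.5,-0.5,0,0,0.1],[-0.15,-0.7,-0.5,0,0,0.152],[-0.19,-0.9,-0.5,0,0,0.152],[-0.19,-0.9,-0.5,0,0,0.152],[-0.19,-0.9,-0.5,0,0,0.152]]]'; python3 -c "
from h import *
print(goal([449.8,-62.5,17.5]))"
```

```text
time_s: 6.3
tcp_pos: [479.5, -51.8, 134.5]
tool_rot: [-2.193, -2.249, -0.0]
ft_force: [0.1, 0.6, -0.9]
opening: 55.3
gripper_force: 42.9
[-0.04  -0.12   0.468]
```

```bash
python3 -m creep '[[[-0.04,-0.12,0.1,0,0,0],[-0.04,-0.12,0.2,0,0,0],[-0.04,-0.12,0.28,0,0,0],[-0.04,-0.12,0.34,0,0,0],[-0.04,-0.12,0.39,0,0,0],[-0.04,-0.12,0.42,0,0,0],[-0.04,-0.12,0.45,0,0,0],[-0.04,-0.12,0.465,0,0,0],[-0.04,-0.12,0.465,0,0,0]]]'; python3 -c "
from h import *
im=snapshot('side')[140:280,250:430];im=cv2.resize(im,(720,560),interpolation=2);cv2.imwrite('pics/s4.png',im[:,:,::-1])"
```

```text
time_s: 7.42
tcp_pos: [449.9, -62.7, 18.5]
tool_rot: [2.193, 2.249, -0.0]
ft_force: [-0.0, -0.6, -1.5]
opening: 55.6
gripper_force: 42.9
```

View pics/s4.png

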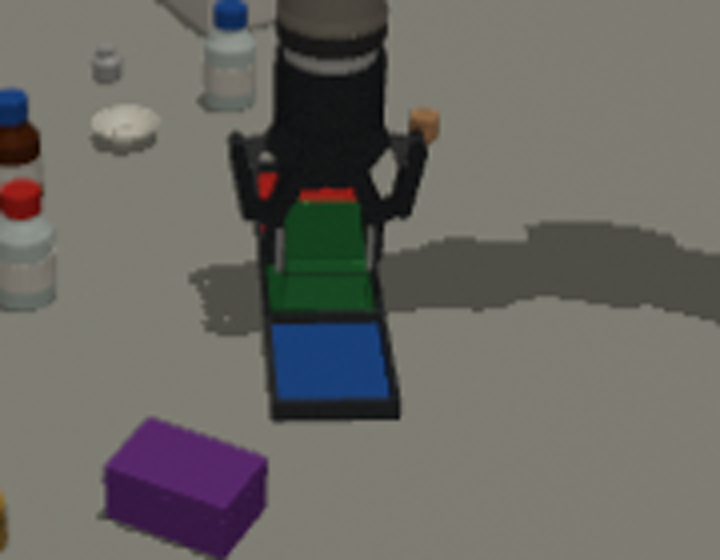

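The side crop shows the box over the green bay, but there seems to be a lot of green mat in front of it. Checking with the wrist camera before releasing.

```bash
python3 -c "
from h import *
im=snapshot('wrist');cv2.imwrite('pics/w5.png',im[:,:,::-1])"
```

```text
(no output)
```

View pics/w5.png

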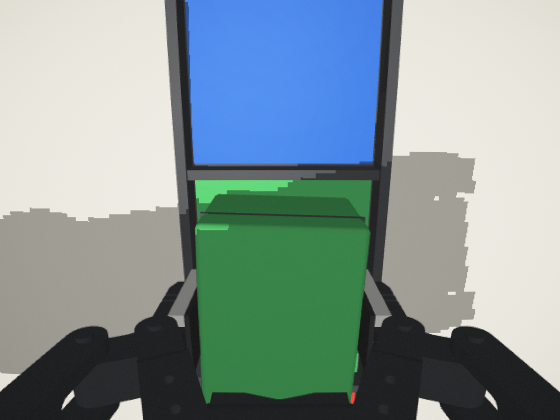

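w5 shows the box straight in the green bay, front edge at row 195 and divider at row 181. That is about 6 mm of clearance, so it's centred. Lower, release and lift.

```bash
python3 -m creep '[[[0,0,0.006,0,0,0],[0,0,0.006,0,0,0],[0,0,0.006,0,0,0]]]' && python3 -m creep '[[[0,0,0,0,0,0],[0,0,0,0,0,0],[0,0,0,0,0,0],[0,0,0,0,0,0],[0,0,0,0,0,0]]]' 0 && python3 -m creep '[[[0,0,-0.05,0,0,0],[0,0,-0.15,0,0,0],[0,0,-0.3,0,0,0],[0,0,-0.5,0,0,0],[0,0,-0.7,0,0,0],[0,0,-0.7,0,0,0],[0,0,-0.7,0,0,0]]]'; python3 - <<'E'
from h import *
import pickle
s=state();im=snapshot('wrist');cv2.imwrite('pics/w6.png',im[:,:,::-1]);pickle.dump(s,open('w6.pkl','wb'))
b=blob(im,'green',(283,350),150,90,25);print(b[0],b[1])
c=max(cv2.findContours(b[2],0,2)[0],key=cv2.contourArea);print(plane('wrist',cv2.boxPoints(cv2.minAreaRect(c)),48,camT('wrist',s)).round(1))
print(goal([682,-197,200]))
E
```

```text
time_s: 7.9
tcp_pos: [449.9, -62.7, 17.1]
tool_rot: [2.193, 2.249, 0.0]
ft_force: [0.4, -0.3, -1.4]
opening: 55.5
gripper_force: 42.9
time_s: 8.52
tcp_pos: [449.9, -62.6, 17.0]
tool_rot: [2.193, 2.249, -0.0]
ft_force: [-0.5, 0.7, 0.2]
opening: 85.4
gripper_force: 0.0
time_s: 9.4
tcp_pos: [449.6, -62.7, 192.3]
tool_rot: [2.193, 2.249, -0.001]
ft_force: [-0.0, -0.3, 0.3]
opening: 85.5
gripper_force: 0.0
[281.01042149 225.91685966] [ 240  200   83   55 4318]
[[ 418.6  -63.7   48. ]
 [ 483.   -62.1   48. ]
 [ 485.7 -107.8   48. ]
 [ 418.4 -109.5   48. ]]
[-0.561  0.918 -0.036]
```

```bash
python3 -m creep '[[[-0.12,0.2,0,0,0,0],[-0.25,0.4,0,0,0,0],[-0.4,0.65,0,0,0,0],[-0.6,0.9,0,0,0,0],[-0.63,0.918,0,0,0,0],[-0.63,0.918,0,0,0,0],[-0.63,0.918,0,0,0,0],[-0.63,0.918,0,0,0,0]]]'; python3 - <<'E'
from h import *
s=state();im=snapshot('wrist');cv2.imwrite('pics/w7.png',im[:,:,::-1])
CT=camT('wrist',s);c,T=CT
p=np.linalg.inv(T)@[682,-197,81,1];seed=[c['fx']*p[0]/p[2]+c['cx'],c['fy']*p[1]/p[2]+c['cy']];print(seed)
b=blob(im,'blue',seed,60);print(b[0],b[1]);print(plane('wrist',[b[0]],86,CT),state()['tcp_pos'])
sc=blob(snapshot('scene'),'blue',(174,230),12)
if sc:
  o,d=ray('wrist',b[0],CT);o2,d2=ray('scene',sc[0]);print(tri([(o,d[0]),(o2,d2[0])]),sc[1])
E
```

```text
time_s: 10.45
tcp_pos: [682.6, -212.7, 192.2]
tool_rot: [-2.19, -2.251, 0.0]
ft_force: [0.3, -0.5, -1.2]
opening: 85.2
gripper_force: 0.0
[np.float64(279.4207458888376), np.float64(189.78440561149728)]
[280.73228346 188.20472441] [ 260  166   43   45 1524]
[[ 682.81781785 -194.72296418   86.        ]] [ 682.69947818 -213.00194642  192.63275785]
(array([ 682.92220384, -196.24402281,   80.50744972]), np.float64(0.2735480422177446)) [167 224  13  13 131]
```

View pics/w7.png

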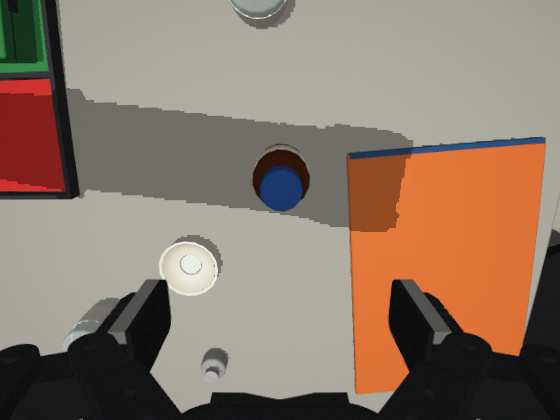

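w7 shows amber_blue alone at (281,188), its brown body visible under the cap. The dish at (190,268) is clear of the left finger. The triangulated cap height of 80.5 mm matches.

```bash
python3 -m creep '[[[0.035,0,0.1,0,0,0],[0.069,0.002,0.2,0,0,0],[0.069,0.002,0.32,0,0,0],[0.069,0.002,0.44,0,0,0],[0.069,0.002,0.54,0,0,0],[0.069,0.002,0.6,0,0,0],[0.069,0.002,0.64,0,0,0],[0.069,0.002,0.674,0,0,0],[0.069,0.002,0.674,0,0,0]]]' 0 && python3 -m creep '[[[0,0,0,0,0,0],[0,0,0,0,0,0],[0,0,0,0,0,0],[0,0,0,0,0,0],[0,0,0,0,0,0],[0,0,0,0,0,0],[0,0,0,0,0,0],[0,0,0,0,0,0]]]' 255 40; python3 -c "
from h import *
im=snapshot('wrist');cv2.imwrite('pics/w8.png',im[:,:,::-1])"
```

```text
time_s: 11.68
tcp_pos: [683.2, -197.0, 23.3]
tool_rot: [-2.193, -2.249, 0.0]
ft_force: [0.2, -0.6, -0.1]
opening: 85.1
gripper_force: 0.0
time_s: 12.68
tcp_pos: [684.0, -197.2, 24.4]
tool_rot: [2.192, 2.248, 0.001]
ft_force: [-1.0, 0.6, 6.2]
opening: 42.5
gripper_force: 41.3
```

View pics/w8.png

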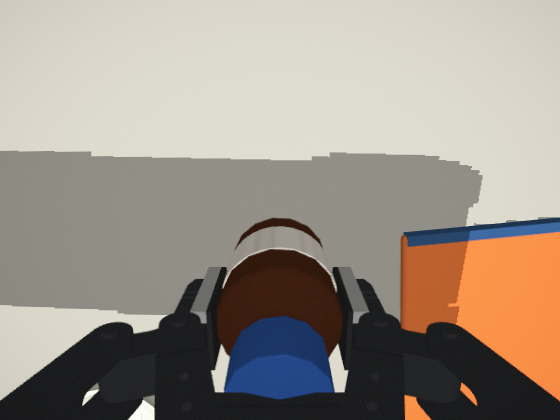

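w8 shows the brown bottle with the blue cap held between the pads, upright. Lifting it to the blue bay.

```bash
python3 -m creep '[[[0,0,-0.15,0,0,0],[0,0,-0.35,0,0,0],[0,0,-0.5,0,0,0],[0.1,-0.1,-0.5,0,0,0],[0.25,-0.25,-0.5,0,0,0],[0.42,-0.42,-0.5,0,0,0],[0.6,-0.6,-0.5,0,0,0],[0.78,-0.78,-0.5,0,0,0],[0.9,-0.88,-0.5,0,0,0],[0.954,-0.92,-0.5,0,0,0],[0.954,-0.92,-0.5,0,0,0],[0.954,-0.92,-0.5,0,0,0]]]'; python3 -c "
from h import *
print(goal([448,35,31]))"
```

```text
time_s: 14.22
tcp_pos: [448.7, 33.9, 148.4]
tool_rot: [2.196, 2.246, 0.0]
ft_force: [-0.3, 0.4, -1.9]
opening: 42.8
gripper_force: 41.2
[ 0.005 -0.003  0.47 ]
```

```bash
python3 -m creep '[[[0.005,-0.003,0.1,0,0,0],[0.005,-0.003,0.2,0,0,0],[0.005,-0.003,0.3,0,0,0],[0.005,-0.003,0.37,0,0,0],[0.005,-0.003,0.42,0,0,0],[0.005,-0.003,0.45,0,0,0],[0.005,-0.003,0.465,0,0,0],[0.005,-0.003,0.47,0,0,0],[0.005,-0.003,0.47,0,0,0]]]' && python3 -m creep '[[[0,0,0,0,0,0],[0,0,0,0,0,0],[0,0,0,0,0,0],[0,0,0,0,0,0],[0,0,0,0,0,0]]]' 0 && python3 -m creep '[[[0,0,-0.05,0,0,0],[0,0,-0.15,0,0,0],[0,0,-0.3,0,0,0],[0,0,-0.5,0,0,0],[0,0,-0.7,0,0,0],[0,0,-0.7,0,0,0],[0,0,-0.7,0,0,0]]]'; python3 - <<'E'
from h import *
sa,sb=blob(snapshot('scene'),'blue',(300,170),25),blob(snapshot('side'),'blue',(332,195),22)
for q in(sa,sb):print(q and (q[0],q[1]))
print(goal([516,345,200]))
E
```

```text
time_s: 15.35
tcp_pos: [447.0, 36.9, 31.4]
tool_rot: [2.193, 2.249, 0.001]
ft_force: [0.6, -0.1, -0.9]
opening: 42.3
gripper_force: 41.3
time_s: 15.98
tcp_pos: [446.6, 36.8, 31.0]
tool_rot: [2.193, 2.249, -0.0]
ft_force: [-0.3, 0.1, -0.8]
opening: 85.9
gripper_force: 0.0
time_s: 16.85
tcp_pos: [446.3, 36.7, 206.2]
tool_rot: [2.193, 2.249, -0.0]
ft_force: [-0.4, 0.4, 0.4]
opening: 85.4
gripper_force: 0.0
(array([306.86516854, 189.71910112]), array([302, 185,  11,  10,  89], dtype=int32))
(array([334.28421053, 206.71578947]), array([329, 202,  11,  11,  95], dtype=int32))
[1.226 0.313 0.019]
```

```bash
python3 -m creep '[[[0.2,0.04,0,0,0,0],[0.4,0.09,0,0,0,0],[0.6,0.15,0,0,0,0],[0.8,0.2,0,0,0,0],[1,0.25,0,0,0,0],[1,0.25,0,0,0,0],[1,0.25,0,0,0,0]]]' && python3 -m creep '[[[0.1,0.03,0.02,0,0,0],[0.226,0.063,0.02,0,0,0],[0.226,0.063,0.02,0,0,0],[0.226,0.063,0.02,0,0,0]]]'; python3 - <<'E'
from h import *
s=state();im=snapshot('wrist');sc=snapshot('scene');sd=snapshot('side');cv2.imwrite('pics/w9.png',im[:,:,::-1])
CT=camT('wrist',s);c,T=CT
p=np.linalg.inv(T)@[516,361,81,1];seed=[c['fx']*p[0]/p[2]+c['cx'],c['fy']*p[1]/p[2]+c['cy']]
b=blob(im,'red',seed,60);print(b[0],b[1])
a=blob(sc,'red',(437,183),14)
if a:
  o,d=ray('wrist',b[0],CT);o2,d2=ray('scene',a[0]);print('ared',tri([(o,d[0]),(o2,d2[0])]))
A=blob(sc,'blue',(306,176),14);B=blob(sd,'blue',(334,200),14)
o,d=ray('scene',A[0]);o2,d2=ray('side',B[0]);print('ablue',tri([(o,d[0]),(o2,d2[0])]),A[0],B[0],A[1],B[1])
cv2.imwrite('pics/m9.png',np.hstack([cv2.resize(im,(400,300)),cv2.resize(sc[120:270,150:350],(400,300))])[:,:,::-1])
E
```

```text
time_s: 17.82
tcp_pos: [502.2, 287.4, 204.4]
tool_rot: [-2.192, -2.25, 0.006]
ft_force: [-0.3, -0.4, -0.1]
opening: 85.5
gripper_force: 0.0
time_s: 18.32
tcp_pos: [517.6, 342.8, 200.6]
tool_rot: [2.195, 2.246, -0.003]
ft_force: [0.6, 0.3, -0.1]
opening: 85.6
gripper_force: 0.0
[277.57435558 181.69662921] [ 256  159   44   45 1513]
ared (array([515.92260287, 361.78666715,  78.88989884]), np.float64(0.20415526368616543))
ablue (array([446.02960916,  40.41059691,  87.62751346]), np.float64(3.405431751903374)) [294.5106383  165.17021277] [335.05405405 205.74324324] [292 162   7   8  47] [330 201  10  11  74]
```

View pics/m9.png

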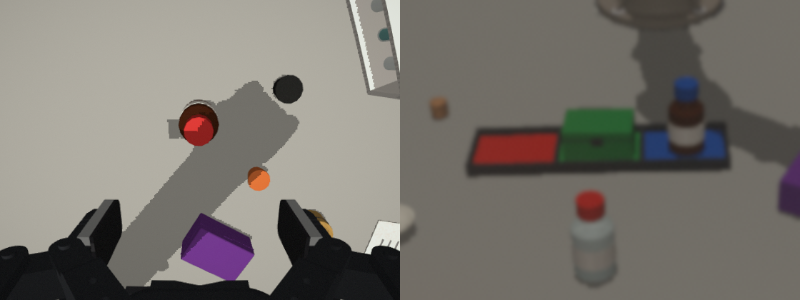

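The montage shows amber_blue standing in the blue bay, with the box lying in the green bay. amber_red is at scaled (200,125) in the wrist view, with nothing else within finger width. Grasping it.

```bash
python3 -m creep '[[[0.04,-0.003,0.1,0,0,0],[0.075,-0.006,0.2,0,0,0],[0.075,-0.006,0.33,0,0,0],[0.075,-0.006,0.46,0,0,0],[0.075,-0.006,0.56,0,0,0],[0.075,-0.006,0.63,0,0,0],[0.075,-0.006,0.67,0,0,0],[0.075,-0.006,0.706,0,0,0],[0.075,-0.006,0.706,0,0,0]]]' 0 && python3 -m creep '[[[0,0,0,0,0,0],[0,0,0,0,0,0],[0,0,0,0,0,0],[0,0,0,0,0,0],[0,0,0,0,0,0],[0,0,0,0,0,0],[0,0,0,0,0,0],[0,0,0,0,0,0]]]' 255 40 && python3 -m creep '[[[0,0,-0.15,0,0,0],[0,0,-0.35,0,0,0],[0,0,-0.6,0,0,0],[-0.1,-0.02,-0.6,0,0,0],[-0.25,-0.05,-0.6,0,0,0],[-0.45,-0.1,-0.6,0,0,0],[-0.65,-0.14,-0.6,0,0,0],[-0.85,-0.17,-0.6,0,0,0],[-1,-0.2,-0.6,0,0,0],[-1,-0.2,-0.6,0,0,0],[-1,-0.2,-0.6,0,0,0]]]'; python3 -c "
from h import *
print(goal([453.5,-172,180]))"
```

```text
time_s: 19.6
tcp_pos: [515.1, 363.8, 24.3]
tool_rot: [2.193, 2.249, -0.001]
ft_force: [0.4, 0.2, 0.2]
opening: 85.6
gripper_force: 0.0
time_s: 20.6
tcp_pos: [515.6, 364.5, 25.4]
tool_rot: [2.193, 2.249, 0.003]
ft_force: [0.9, -0.3, 5.1]
opening: 42.7
gripper_force: 41.1
time_s: 21.98
tcp_pos: [471.1, 113.2, 174.2]
tool_rot: [-2.192, -2.249, 0.0]
ft_force: [0.1, 0.8, -1.3]
opening: 43.4
gripper_force: 41.0
[-1.139 -0.099 -0.024]
```

```bash
python3 -m creep '[[[-0.15,-0.02,0,0,0,0],[-0.35,-0.04,0,0,0,0],[-0.55,-0.06,0,0,0,0],[-0.78,-0.08,0,0,0,0],[-0.95,-0.1,0,0,0,0],[-1,-0.1,0,0,0,0],[-1,-0.1,0,0,0,0]]]' && python3 -c "
from h import *
im=snapshot('wrist');cv2.imwrite('pics/w10.png',im[:,:,::-1])
print(goal([453.5,-169,32]))"
```

```text
time_s: 22.85
tcp_pos: [453.4, -136.7, 174.3]
tool_rot: [-2.191, -2.25, -0.002]
ft_force: [0.5, 1.2, -0.6]
opening: 42.9
gripper_force: 41.0
[-0.136 -0.004  0.569]
```

View pics/w10.png

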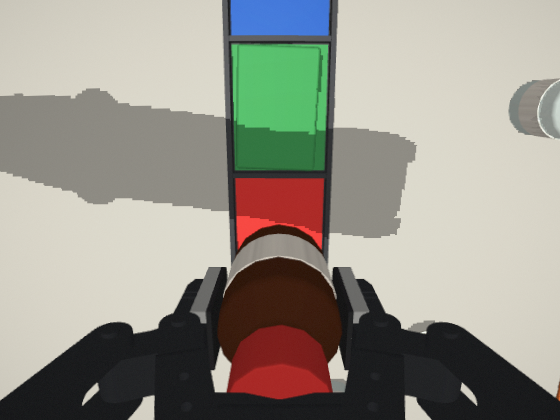

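w10 shows amber_red held upright over the red bay and the box lying within the green bay. Lowering and releasing.

```bash
python3 -m creep '[[[-0.07,-0.004,0.05,0,0,0],[-0.136,-0.004,0.15,0,0,0],[-0.136,-0.004,0.28,0,0,0],[-0.136,-0.004,0.4,0,0,0],[-0.136,-0.004,0.48,0,0,0],[-0.136,-0.004,0.53,0,0,0],[-0.136,-0.004,0.555,0,0,0],[-0.136,-0.004,0.569,0,0,0],[-0.136,-0.004,0.569,0,0,0],[-0.136,-0.004,0.569,0,0,0]]]' && python3 -m creep '[[[0,0,0,0,0,0],[0,0,0,0,0,0],[0,0,0,0,0,0],[0,0,0,0,0,0],[0,0,0,0,0,0]]]' 0 && python3 -m creep '[[[0,0,-0.05,0,0,0],[0,0,-0.15,0,0,0],[0,0,-0.3,0,0,0],[0,0,-0.5,0,0,0],[0,0,-0.7,0,0,0],[0,0,-0.7,0,0,0],[0,0,-0.7,0,0,0]]]'; python3 - <<'E'
from h import *
sc=snapshot('scene');print(goal([678,185,200]))
E
```

```text
time_s: 24.15
tcp_pos: [453.2, -172.1, 32.9]
tool_rot: [2.192, 2.248, 0.001]
ft_force: [-0.9, -0.3, -0.2]
opening: 43.0
gripper_force: 41.0
time_s: 24.78
tcp_pos: [452.6, -171.9, 32.3]
tool_rot: [2.193, 2.249, -0.0]
ft_force: [-0.4, -0.1, -0.4]
opening: 85.5
gripper_force: 0.0
time_s: 25.65
tcp_pos: [452.3, -171.8, 207.5]
tool_rot: [2.193, 2.249, -0.001]
ft_force: [0.1, 0.7, -1.5]
opening: 85.2
gripper_force: 0.0
[1.403 0.941 0.025]
```

```bash
python3 -m creep '[[[0.2,0.12,0,0,0,0],[0.4,0.24,0,0,0,0],[0.6,0.38,0,0,0,0],[0.75,0.5,0,0,0,0],[0.75,0.5,0,0,0,0],[0.75,0.5,0,0,0,0]]]' && python3 -m creep '[[[0.2,0.14,0.02,0,0,0],[0.4,0.28,0.02,0,0,0],[0.653,0.441,0.025,0,0,0],[0.653,0.441,0.025,0,0,0],[0.653,0.441,0.025,0,0,0]]]'; python3 - <<'E'
from h import *
s=state();im=snapshot('wrist');sc=snapshot('scene');cv2.imwrite('pics/w11.png',im[:,:,::-1])
CT=camT('wrist',s);c,T=CT
p=np.linalg.inv(T)@[678,207,32,1];seed=[c['fx']*p[0]/p[2]+c['cx'],c['fy']*p[1]/p[2]+c['cy']]
b=blob(im,'brass',seed,80,90,25);print(s['tcp_pos'],seed,b[0],b[1])
(x,y),r=cv2.minEnclosingCircle(max(cv2.findContours(b[2],0,2)[0],key=cv2.contourArea))
for z in(0,32):print(z,plane('wrist',[[x,y],[x+r,y]],z,CT).round(1))
m,l,w,h=b[1][0]+b[1][2]/2,0,0,0
a=blob(sc,'brass',(380,253),18)
o,d=ray('wrist',b[0],CT);o2,d2=ray('scene',a[0]);print(tri([(o,d[0]),(o2,d2[0])]))
E
```

```text
time_s: 26.45
tcp_pos: [571.8, 18.1, 205.6]
tool_rot: [-2.192, -2.248, 0.005]
ft_force: [-0.1, -0.9, -0.5]
opening: 85.5
gripper_force: 0.0
time_s: 27.08
tcp_pos: [678.7, 183.5, 200.0]
tool_rot: [-2.194, -2.249, 0.004]
ft_force: [-0.4, -0.6, -0.2]
opening: 85.8
gripper_force: 0.0
[678.67563    183.51250455 199.96479436] [np.float64(279.6330951624072), np.float64(164.67113958995915)] [279.52282303 161.96558989] [ 250  131   60   62 2848]
0 [[677.9 204.7   0. ]
 [705.9 205.4   0. ]]
32 [[677.8 209.7  32. ]
 [703.2 210.3  32. ]]
(array([678.04651514, 207.15029097,  16.44300281]), np.float64(0.3337392214592992))
```

View pics/w11.png

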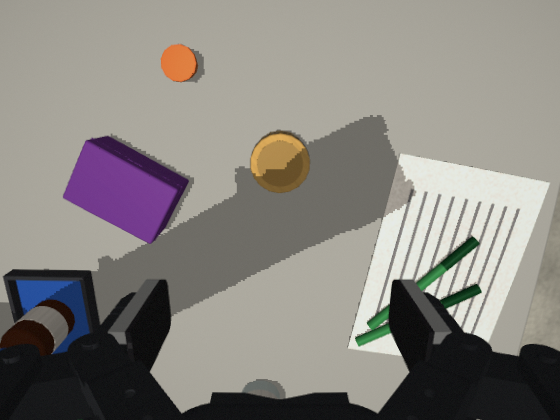

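w11 shows the tin alone at (280,162), with a radius of 25 mm at its top, as given. The purple box's corner at (188,185) is about 80 mm to the left, clear of the fingers.

```bash
python3 -m creep '[[[0.05,0,0.1,0,0,0],[0.1,0,0.2,0,0,0],[0.1,0,0.33,0,0,0],[0.1,0,0.46,0,0,0],[0.1,0,0.58,0,0,0],[0.1,0,0.67,0,0,0],[0.1,0,0.72,0,0,0],[0.1,0,0.76,0,0,0],[0.1,0,0.786,0,0,0],[0.1,0,0.786,0,0,0]]]' 0 && python3 -m creep '[[[0,0,0,0,0,0],[0,0,0,0,0,0],[0,0,0,0,0,0],[0,0,0,0,0,0],[0,0,0,0,0,0],[0,0,0,0,0,0],[0,0,0,0,0,0],[0,0,0,0,0,0]]]' 255 40 && python3 -m creep '[[[0,0,-0.15,0,0,0],[0,0,-0.35,0,0,0],[0,0,-0.6,0,0,0],[-0.1,-0.1,-0.6,0,0,0],[-0.25,-0.22,-0.6,0,0,0],[-0.4,-0.35,-0.6,0,0,0],[-0.55,-0.45,-0.6,0,0,0],[-0.7,-0.6,-0.6,0,0,0],[-0.8,-0.7,-0.6,0,0,0],[-0.8,-0.7,-0.6,0,0,0]]]'; python3 -c "
from h import *
print(goal([449.9,-65,130]))"
```

```text
time_s: 28.42
tcp_pos: [678.3, 209.6, 4.5]
tool_rot: [2.193, 2.249, -0.0]
ft_force: [0.4, -0.4, 0.4]
opening: 85.5
gripper_force: 0.0
time_s: 29.42
tcp_pos: [679.0, 210.1, 5.4]
tool_rot: [2.193, 2.249, 0.003]
ft_force: [0.1, -0.5, 5.6]
opening: 48.7
gripper_force: 42.0
time_s: 30.68
tcp_pos: [505.6, 1.5, 153.2]
tool_rot: [-2.199, -2.243, 0.009]
ft_force: [0.2, 0.6, -0.5]
opening: 49.0
gripper_force: 41.7
[-0.261 -0.228  0.094]
```

```bash
python3 -m creep '[[[-0.1,-0.1,0,0,0,0],[-0.2,-0.18,0.05,0,0,0],[-0.261,-0.228,0.12,0,0,0],[-0.261,-0.228,0.2,0,0,0],[-0.261,-0.228,0.28,0,0,0],[-0.261,-0.228,0.31,0,0,0],[-0.261,-0.228,0.31,0,0,0],[-0.261,-0.228,0.31,0,0,0]]]' && python3 -c "
from h import *
im=snapshot('wrist');sc=snapshot('scene')
cv2.imwrite('pics/w12b.png',np.hstack([cv2.resize(im,(400,300)),cv2.resize(sc[130:230,170:320],(400,300))])[:,:,::-1])
print(goal([449.5,-65.5,54.5]))"
```

```text
time_s: 31.68
tcp_pos: [453.9, -61.0, 77.7]
tool_rot: [2.192, 2.249, 0.002]
ft_force: [0.1, 0.4, -0.6]
opening: 48.4
gripper_force: 41.8
[-0.017 -0.018  0.093]
```

View pics/w12b.png

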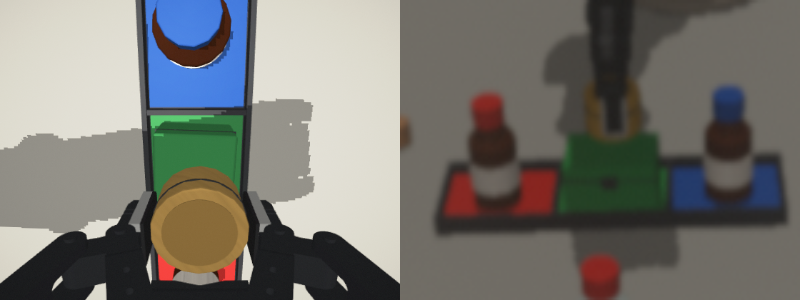

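The wrist view shows the tin held over the box, whose far top edge is at scaled row 135, columns 155–237. In the scene view the tin is centred on the box and both bottles stand in their bays. Checking the box's top edge numerically, then placing.

```bash
python3 -c "
from h import *
print(plane('wrist',[[217,189],[332,189]],48).round(1))"; python3 -m creep '[[[-0.01,-0.01,0.03,0,0,0],[-0.017,-0.018,0.05,0,0,0],[-0.017,-0.018,0.07,0,0,0],[-0.017,-0.018,0.08,0,0,0],[-0.017,-0.018,0.08,0,0,0],[-0.017,-0.018,0.08,0,0,0]]]'
```

```text
[[423.6 -27.   48. ]
 [477.5 -25.7  48. ]]
time_s: 32.52
tcp_pos: [448.9, -65.6, 57.2]
tool_rot: [2.193, 2.249, 0.0]
ft_force: [-0.4, -0.5, -0.9]
opening: 49.1
gripper_force: 41.8
```

The edge puts the box centre at about (451,-68), within 3 mm of the tin. Setting it down.

```bash
python3 -m creep '[[[0,0.005,0.006,0,0,0],[0,0.007,0.011,0,0,0],[0,0.007,0.014,0,0,0],[0,0.007,0.014,0,0,0],[0,0.007,0.014,0,0,0]]]' && python3 -m creep '[[[0,0,0,0,0,0],[0,0,0,0,0,0],[0,0,0,0,0,0],[0,0,0,0,0,0],[0,0,0,0,0,0]]]' 0 && python3 -m creep '[[[0,0,-0.05,0,0,0],[0,0,-0.15,0,0,0],[0,0,-0.3,0,0,0],[-0.2,0,-0.5,0,0,0],[-0.4,0,-0.6,0,0,0],[-0.6,0,-0.6,0,0,0],[-0.6,0,-0.6,0,0,0],[-0.6,0,-0.6,0,0,0]]]'; python3 - <<'E'
from h import *
s=state();im=snapshot('wrist');sc=snapshot('scene');sd=snapshot('side')
S={'ared':('red',(202,166),(326,172),10),'ablue':('blue',(293,165),(335,206),12),'clear_red':('red',(245,224),(256,190),12),'clear_blue':('blue',(121,184),(307,144),12),'tin':('brass',(248,168),(330,195),20)}
for k,(c,a,b,r) in S.items():
    A=blob(sc,c,a,r,90);B=blob(sd,c,b,r,90)
    if A is None or B is None: print(k,A is None,B is None);continue
    o,d=ray('scene',A[0]);o2,d2=ray('side',B[0]);p,g=tri([(o,d[0]),(o2,d2[0])]);print(k,p.round(),round(g,1))
cv2.imwrite('pics/fin.png',np.hstack([cv2.resize(im,(400,300)),cv2.resize(sc[130:280,100:320],(400,300))])[:,:,::-1])
E
```

```text
time_s: 33.15
tcp_pos: [450.5, -65.6, 53.5]
tool_rot: [2.193, 2.249, -0.0]
ft_force: [0.3, 0.1, -1.1]
opening: 49.3
gripper_force: 41.8
time_s: 33.78
tcp_pos: [450.5, -65.6, 53.6]
tool_rot: [2.193, 2.249, 0.0]
ft_force: [-0.8, -0.3, -1.0]
opening: 84.9
gripper_force: 0.0
time_s: 34.78
tcp_pos: [454.3, -214.8, 203.9]
tool_rot: [-2.193, -2.249, -0.002]
ft_force: [0.2, 0.8, 0.2]
opening: 85.2
gripper_force: 0.0
ared [ 453. -175.   86.] 0.2
ablue [446.  38.  87.] 0.3
clear_red [663. -59.  82.] 0.2
clear_blue [ 512. -356.   82.] 0.7
tin [451. -69.  65.] 0.3
```

View pics/fin.png

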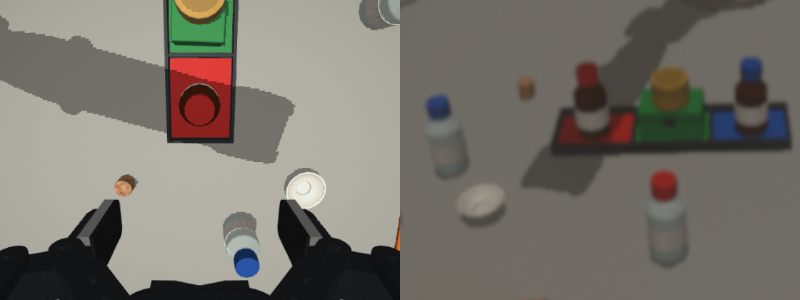

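The final views show everything in place: bottles at (453,-175) and (446,38), tin at (451,-69) on the box, clear bottles where they started. Handing in.

```bash
python3 -c "
from bench import bot
print(bot.sign_off())"
```

```text
the job is handed in; nothing more can be done
None
```

The tray is packed and handed in at about 35 s: both brown bottles stand in the bays matching their caps, the green box lies in the green bay with the tin centred on it to within about 3 mm, and the clear bottles never moved; the hand-in returned no verdict.

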